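# Tip the counted parts into the plain bin with the joystick

### The job

Sweep the three small blocks off the loading deck into the level tipping pan without picking them up. Then push the joystick fully over towards the side of the pan where the plain, undivided bin stands, hold it there until all three blocks have slid into that bin and come to rest, and let it spring back to the middle. Work the pan only with the joystick, and leave the bottle, tape roll and cup where they are.

Things in the scene. Friction and masses are not known exactly. Their poses are not given: they have to be found in the camera images.
- tipper: Fixed tipping station: loading deck, pan, bearing post. Origin on the table under the pan's middle; x away from the robot (yaw within 0.2 rad), y left, z up. Beyond the pan, at x = 54 to 68 mm, the bearing post, 135 mm high. The two bins stand left and right under the pan's edges.
- deck_edge (a point): Middle of the deck's far edge, where the pan begins: tipper x = -50, y = 0, z = 160 mm (deck top). The deck, an aluminium plate, runs from here 100 mm towards the robot; clear width 124 mm; a rim 4 mm wide and 12 mm high along each y side; near and far ends open. Axes as the tipper's.
- pan: Steel pan pivoting about the tipper's x. Origin: centre of the floor's underside, z = 130 mm. Inside 86 x 128 mm (x, y), floor 27 mm below the deck; y ends open, outer 25 mm sloping up 10 deg; near wall 22 mm high (8 mm below the deck), far wall 45 mm. Driven by the stick: angle 2.2 x the stick's; stick to +y (left) lowers the +y edge; blocks slide off near full stick, in about 1 s.
- console: Fixed joystick box 110 x 110 x 80 mm (the stick not counted), grey, standing left or right of the station. Origin: centre of its underside; x away from the robot, y to the left (yaw within 0.3 rad), z up. Its joystick rises from the middle of its top and tilts only in its own y direction.
- stick (a joint): Tilt of the joystick about a pivot at the centre of the console's top face (80 mm above the table): 0 upright, + leaning to the console's +y (left), - to -y (right); range -0.45 to 0.45 rad (stops), spring 1.2 N m/rad to 0 (7 to 10 N at the grip for full tilt), damped.
- stick_grip (a point): Point on the joystick's axis 75 mm from its pivot, so 155 mm above the table when upright. The black round grip is 24 mm across from 45 to 92 mm from the pivot, top at 98 mm; below it a 12 mm shaft.
- bin: The target: plain open grey bin, 112 x 130 x 55 mm outside, walls 3 mm, no dividers, fixed, left or right of the pan (its centre 80 mm from the tipper's x axis). Origin: centre of its underside; axes as the tipper's.
- divided: The other grey bin, same size and material but with a cross of dividers (four compartments), on the pan's other side; stays empty. Origin: centre of its underside.
- block_a: Loose chunky part, 22 x 22 x 16 mm, about 20 g, black with a bright metal top plate; starts lying flat on the loading deck at any yaw. Origin: centre of its underside when flat; z is its upward axis.
- block_b: Loose chunky part, 22 x 22 x 16 mm, about 20 g, black with a bright metal top plate; starts lying flat on the loading deck at any yaw. Origin: centre of its underside when flat; z is its upward axis.
- block_c: Loose chunky part, 22 x 22 x 16 mm, about 20 g, black with a bright metal top plate; starts lying flat on the loading deck at any yaw. Origin: centre of its underside when flat; z is its upward axis.
- bottle: Bystander: white drink bottle, 62 mm across, 190 mm tall, standing. Origin: centre of its underside.
- tape: Bystander: roll of packing tape lying flat, 90 mm across, 24 mm high. Origin: centre of its underside.
- cup: Bystander: steel cup, 72 mm across, 80 mm tall, standing. Origin: centre of its underside.

How it is judged:
By the outcome, as a careful person would: the job done as asked, in the order asked, and still so for the second after the job is handed in, with the robot touching nothing.
It also fails if it takes over 64 s, if anything falls off the work surface, if the arm or the gripper's body presses on something with over 40 N, if the wrist force passes 120 N, or if a joint passes its speed limit or range.

### The arm

A 6-joint arm with a two-finger parallel gripper is mounted at the origin on the work surface. World frame = base frame: x ahead of the robot, y to its left, z up, the work surface at z = 0. Lengths are in m, angles in rad, forces in N, time in s.
With the tool pointing down it reaches from about 0.35 to 0.775 m from the base axis. Payload 7.3 kg.
Tool frame: the origin (TCP) lies at the very end of the fingers, on their centre line; the grasp point (between the pads) lies 19 mm behind it (robot.tcp_to_grasp is the z of the grasp point in the tool frame, in m); z points along the fingers, y is the line along which they close (so a half turn about z gives the same grasp; the last joint's range is limited). The gripper opens to 92 mm and grips with 3 to 60 N. Pads are 19 mm wide; open, the fingers measure 130 mm over their backs; the gripper's body (75 mm by 190 mm) begins 47 mm behind the grasp point.
Start: joints at [-1.495, 0.342, 1.524, -0, 1.275, -0.146], TCP at [0.116, -0.512, 0.227] pointing down, gripper open.
Joint ranges: [-2.53, 2.53], [-0.77, 2.02], [0.04, 2.7], [-1, 4.14], [0.28, 2.66], [-3.11, 3.11]. Speed limits (rad/s): [2.57, 2.57, 3.14, 3.14, 3.14, 3.14].

### API

Orientations are given as [roll, pitch, yaw] about the fixed x, y, z axes, in that order (R = Rz(yaw) Ry(pitch) Rx(roll)).
In Python, from cell import monitor, read_camera, get_calibration, job, robot gives the robot as it stands. The module is installed in compiled form; this text tells all that it offers.
- The arm moves only by the tool send_rows, never from a script. Its argument "targets" is a list of rows, each an object with "translation": the shift along the tool's x, y, z in cm, a list of three; "spin": the turn about the tool's z in degrees; "jaw": the opening, from 0 (shut) to 1 (fully open). A call has exactly 5 rows; each row is the pose to reach, as a shift and turn from the pose commanded when the call began, along the tool's axes at that moment; what a row does not reach only later rows make up. A row lasts 1/10 s, in which the tool goes at most 50 mm and 8.59 degrees, less where a joint would pass 70% of its speed; a pose out of reach is approached as far as the arm can. A call with a gripper value outside its range is refused whole. The fingers move at their own pace and stop on an object; "force" is the grip in N (left out, the last holds). Time passes only in rows, so rows that repeat a pose let the fingers close, or fill a call up. It gives the time, the measured TCP pose, the force, the opening and the grip force at its end, in the units of the state.
- monitor.observe(): the state, without advancing time (a new reading comes with each control period).
- read_camera(name): name is "scene" or "top"; returns (picture, depth): 400x640x3 uint8, red, green, blue; 400x640 float32, m along the optical axis (not along the pixel's ray), 0 where there is no reading.
- get_calibration(name): a dict with "intrinsics" (3x3 intrinsics, pixels), "origin" and "orientation" of the camera in the world. Camera axes: x right, y up, looking along -z (the intrinsics and any distortion apply to the point x, -y, -z); pixel columns grow to the right and rows downward; lengths in m; the calibration is good to about 2 mm. A picture is of the moment at which its call begins. get_calibration takes no time and is no camera call.
- job.hand_in(): hands the job in; it is judged then, once.
The state is a dict: "time": time; "qpos": joint angles; "qvel": joint speeds; "joint_efforts": joint torques, N m; "tool_pos": TCP position; "tool_rot": TCP orientation; "contact_force": force on the tool from outside, world axes, zero at the start; "torque": the same for the moment, N m; "opening": finger opening in m; "grip_force": force on a finger pad.
Only numpy, scipy, OpenCV 4.12 (cv2) and the standard library are available. Lean on these libraries where they do the work, as an engineer would, in place of code of your own. Each camera call takes 0.05 s, during which the arm holds its last target. There are 200 camera calls.

## Working session

There is one attempt and no reset: what is moved stays moved. The work goes in short steps, Python scripts to look and compute and a tool call to move; the robot and the scene stay as the last step left them, time stands still between calls to the robot, and variables do not carry over. Pictures are saved under pics/ and viewed, at most 10 in all, crops included, and the job is handed in when it is done.

Besides the shell and the picture viewer there is one more tool, called after "Call:" as name([rows], argument=value, ...), one row to a line, values as JSON. send_rows: Moves the arm, as the interface text tells. Its arguments: {"type":"object","properties":{"targets":{"type":"array"},"force":{"type":"number"}},"required":["targets"]}

```bash
mkdir -p pics; python3 - <<'E'
from cell import monitor, read_camera, get_calibration, robot
import cv2,numpy as np
for n in("scene","top"):
    p,d=read_camera(n); cv2.imwrite(f"pics/{n}0.png",p[:,:,::-1]); np.savez(f"{n}0.npz",p=p,d=d)
    print(n,get_calibration(n))
s=monitor.observe();print(s)
E
```

```text
scene {'intrinsics': array([[423.78791727,   0.        , 321.84234027],
       [  0.        , 423.78791727, 197.27203703],
       [  0.        ,   0.        ,   1.        ]]), 'origin': array([1.30412695, 0.08562472, 0.61138573]), 'orientation': array([0.9845948 , 0.00556446, 1.67745027])}
top {'intrinsics': array([[455.92437998,   0.        , 314.32100432],
       [  0.        , 455.92437998, 201.57280297],
       [  0.        ,   0.        ,   1.        ]]), 'origin': array([0.36675925, 0.01478909, 1.03514608]), 'orientation': array([ 0.20568571, -0.00560152, -1.66494737])}
{'time': 0.1, 'qpos': array([-1.49497094e+00,  3.42657042e-01,  1.52492779e+00, -1.37535368e-06,
        1.27537108e+00, -1.45989547e-01]), 'qvel': array([-0.00122605, -0.00234977, -0.00367149, -0.00113469,  0.00085447,
       -0.00096782]), 'joint_efforts': array([ 1.63008372e-03, -4.32004058e+01, -2.44695014e+01,  7.19258236e-02,
        5.26417745e-02, -6.18128183e-05]), 'tool_pos': array([ 0.11549953, -0.51177121,  0.22611018]), 'tool_rot': array([-3.14024370e+00, -1.97014296e-04,  2.21815205e-01]), 'contact_force': array([0.14767431, 0.00796031, 0.41933064]), 'torque': array([ 0.02407526,  0.02205939, -0.00149491]), 'grip_force': 0.0, 'opening': 0.09180354888227663}
```

View pics/scene0.png

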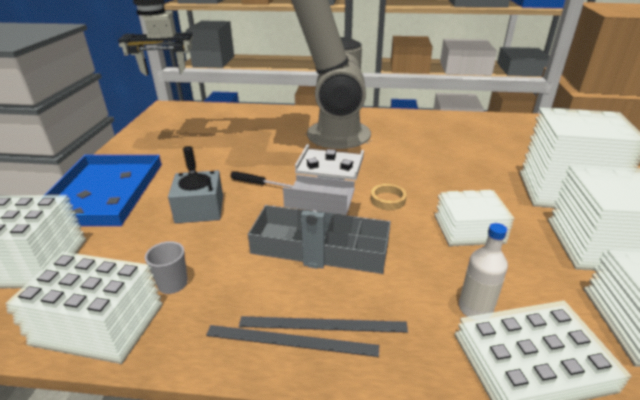

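View pics/top0.png

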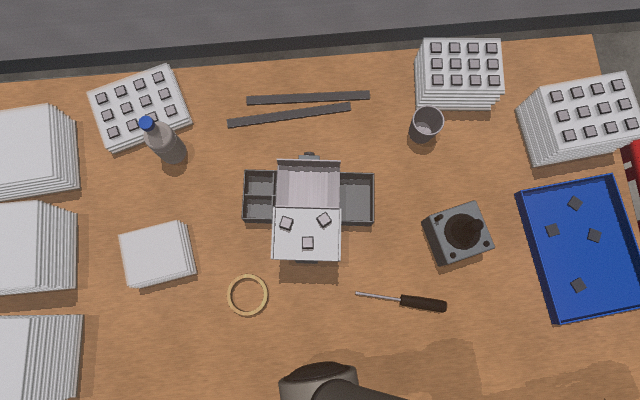

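The scene picture shows the divided bin at the right (365,245), which is +y, and the console at (195,195), which is -y. The top picture shows the deck with blocks at (286,223), (324,219) and (307,243), the plain bin at (357,197) on -y, and the joystick at (465,230). So the stick has to go towards -y.

```bash
cat > h.py <<'E'
import numpy as np,cv2
from scipy.spatial.transform import Rotation as R
from cell import get_calibration,read_camera,monitor
def cloud(n,d):
    c=get_calibration(n);K=c["intrinsics"];v,u=np.mgrid[:400,:640]
    P=np.stack([(u-K[0,2])/K[0,0]*d,-(v-K[1,2])/K[1,1]*d,-d],-1)
    W=P@R.from_euler("xyz",c["orientation"]).as_matrix().T+c["origin"]
    W[d==0]=np.nan; return W
E
python3 - <<'E'
from h import *
z=np.load("top0.npz");W=cloud("top",z["d"]);Z=W[...,2]
def cc(m,amin):
    n,l,s,c=cv2.connectedComponentsWithStats(m.astype(np.uint8))
    return [(i,l==i) for i in range(1,n) if s[i,4]>=amin]
box=np.zeros((400,640),bool);box[140:280,230:390]=1
m=box&(Z>.152)&(Z<.182)
for i,k in cc(m,100):
    r=cv2.minAreaRect((W[k][:,:2]*1000).astype(np.float32));print("deck",k.sum(),r,cv2.boxPoints(r).tolist(),np.nanmedian(Z[k]))
m=box&(Z>.169)&(Z<.19)
for i,k in cc(m,20):
    r=cv2.minAreaRect((W[k][:,:2]*1000).astype(np.float32));print("hi",k.sum(),np.round(r[0],1),np.round(r[1],1),r[2],np.nanmedian(Z[k]))
box[:]=0;box[190:280,410:510]=1
for a,b in((.07,.09),(.1,.2)):
  for i,k in cc(box&(Z>a)&(Z<b),20):
    r=cv2.minAreaRect((W[k][:,:2]*1000).astype(np.float32));print("console",k.sum(),np.round(r[0],1),np.round(r[1],1),r[2],np.nanmedian(Z[k]),np.nanmax(Z[k]))
box[:]=0;box[140:240,230:390]=1
for i,k in cc(box&(Z>.04)&(Z<.07),100):
    r=cv2.minAreaRect((W[k][:,:2]*1000).astype(np.float32));print("bins",k.sum(),r)
E
```

```text
deck 306 ((629.8443603515625, -3.2006378173828125), (125.84385681152344, 5.236548900604248), 82.64216613769531) [[619.189453125, -65.26913452148438], [624.3829345703125, -65.93975830078125], [640.499267578125, 58.86785888671875], [635.3057861328125, 59.538482666015625]] 0.1682366814776804
deck 3613 ((489.4328308105469, 14.200225830078125), (131.9428253173828, 107.11360168457031), 82.55915832519531) [[427.7835693359375, -44.27991485595703], [533.9951782226562, -58.151390075683594], [551.0820922851562, 72.68036651611328], [444.8704833984375, 86.55184173583984]] 0.16076713206765503
hi 146 [629.9  -3.4] [123.9   4.8] 83.23263549804688 0.17473105380814496
hi 112 [493.5  77.9] [ 4.1 98.2] 83.20686340332031 0.17219968861433438
hi 111 [478.6 -48.9] [ 4.1 99.4] 82.63456726074219 0.17246644112381626
hi 137 [509.5 -21.8] [22.2 22.2] 29.242280960083008 0.1764395163878063
hi 139 [509.6  51. ] [22.2 22.5] 68.54778289794922 0.1762786587305315
hi 140 [467.6  13.4] [20.9 20.9] 84.64043426513672 0.17633756029593073
console 2224 [ 472.  -313.3] [110.3 110.5] 13.717048645019531 0.08114265046157187 0.08995294725896696
console 30 [ 503.5 -262.7] [9.1 9.9] 45.10041427612305 0.11430567398243646 0.11854378155941059
console 288 [ 471.5 -312. ] [25.6 24.1] 75.93070220947266 0.1577906556913677 0.178770624030267
bins 403 ((598.6371459960938, 110.84262084960938), (71.30132293701172, 112.93894958496094), 82.42198944091797)
bins 270 ((572.3508911132812, -103.41210174560547), (73.7010498046875, 112.77322387695312), 83.26766204833984)
```

Call:
send_rows([
  {"translation": [3.1, -2.9, 0], "spin": 0, "jaw": 0.61},
  {"translation": [6.2, -5.9, 0], "spin": 0, "jaw": 0.61},
  {"translation": [9.3, -8.8, 0], "spin": 0, "jaw": 0.61},
  {"translation": [12.4, -11.7, 0], "spin": 0, "jaw": 0.61},
  {"translation": [15.6, -14.6, 0], "spin": 0, "jaw": 0.61},
])

```text
time: 0.6
tool_pos: [0.236, -0.3338, 0.2265]
tool_rot: [-3.141, 0.0, 0.221]
contact_force: [-0.2, -1.2, 0.0]
opening: 0.058
grip_force: 0.0
```

Call:
send_rows([
  {"translation": [3.1, -2.9, 0], "spin": 0, "jaw": 0.61},
  {"translation": [6.2, -5.9, 0], "spin": 0, "jaw": 0.61},
  {"translation": [9.3, -8.8, 0], "spin": 0, "jaw": 0.61},
  {"translation": [12.4, -11.7, 0], "spin": 0, "jaw": 0.61},
  {"translation": [15.6, -14.6, 0], "spin": 0, "jaw": 0.61},
])

```text
time: 1.1
tool_pos: [0.3561, -0.157, 0.2267]
tool_rot: [3.142, 0.0, 0.221]
contact_force: [0.6, -0.5, -0.6]
opening: 0.056
grip_force: 0.0
```

Call:
send_rows([
  {"translation": [3.1, -2.9, 0], "spin": 4, "jaw": 0.61},
  {"translation": [6.2, -5.9, 0], "spin": 8, "jaw": 0.61},
  {"translation": [9.3, -8.8, 0], "spin": 12, "jaw": 0.61},
  {"translation": [12.4, -11.7, 0], "spin": 16, "jaw": 0.61},
  {"translation": [15.5, -14.7, 0], "spin": 20, "jaw": 0.61},
])

```text
time: 1.6
tool_pos: [0.4751, 0.0206, 0.2265]
tool_rot: [3.141, 0.0, -0.13]
contact_force: [1.2, -0.9, 0.2]
opening: 0.0561
grip_force: 0.0
```

Call:
send_rows([
  {"translation": [0, 0.15, 2], "spin": 0, "jaw": 0.61},
  {"translation": [0, 0.15, 4], "spin": 0, "jaw": 0.61},
  {"translation": [0, 0.15, 5.3], "spin": 0, "jaw": 0.61},
  {"translation": [0, 0.15, 6.2], "spin": 0, "jaw": 0.61},
  {"translation": [0, 0.15, 6.2], "spin": 0, "jaw": 0.61},
])

```text
time: 2.1
tool_pos: [0.4735, 0.0174, 0.1636]
tool_rot: [3.142, 0.003, -0.127]
contact_force: [-0.9, -0.5, 0.4]
opening: 0.056
grip_force: 0.0
```

```bash
python3 - <<'E'
from h import *
p,d=read_camera("scene");cv2.imwrite("pics/s1.png",cv2.resize(p[110:230,240:400,::-1],None,fx=4,fy=4))
s=monitor.observe();print(s["tool_pos"],s["contact_force"])
E
```

```text
[0.47410213 0.01727298 0.16444241] [ 1.45841955 -0.29491023 -0.72766235]
```

View pics/s1.png

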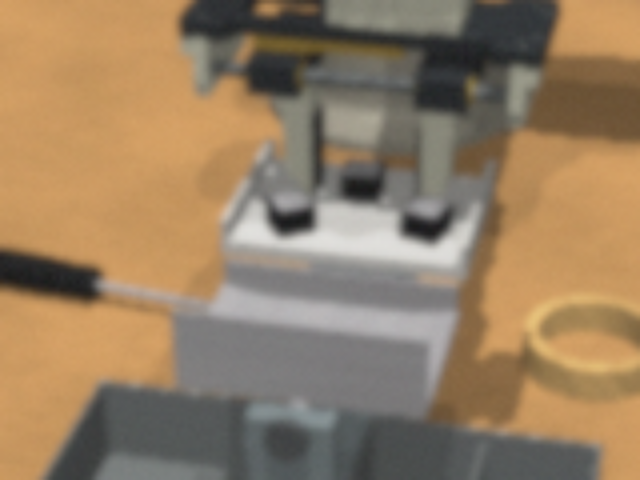

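The two fingers stand just behind the outer blocks at crop (290,213) and (425,215). The third block at (362,180) is between them, so I'm sweeping now.

Call:
send_rows([
  {"translation": [0.7, 0, 0], "spin": 0, "jaw": 0.61},
  {"translation": [1.4, 0, 0], "spin": 0, "jaw": 0.61},
  {"translation": [2.1, 0, 0], "spin": 0, "jaw": 0.61},
  {"translation": [2.8, 0, 0], "spin": 0, "jaw": 0.61},
  {"translation": [3.5, 0, 0], "spin": 0, "jaw": 0.61},
])

```text
time: 2.65
tool_pos: [0.5098, 0.0128, 0.1648]
tool_rot: [3.142, -0.0, -0.127]
contact_force: [0.1, 0.3, 1.8]
opening: 0.0561
grip_force: 0.3
```

Call:
send_rows([
  {"translation": [0.7, 0, 0], "spin": 0, "jaw": 0.61},
  {"translation": [1.4, 0, 0], "spin": 0, "jaw": 0.61},
  {"translation": [2.1, 0, 0], "spin": 0, "jaw": 0.61},
  {"translation": [2.8, 0, 0], "spin": 0, "jaw": 0.61},
  {"translation": [3.5, 0, 0], "spin": 0, "jaw": 0.61},
])

```text
time: 3.15
tool_pos: [0.5444, 0.0084, 0.1646]
tool_rot: [3.141, -0.0, -0.127]
contact_force: [-0.1, 0.2, 0.8]
opening: 0.0559
grip_force: 0.0
```

Call:
send_rows([
  {"translation": [0.4, 0, 0], "spin": 0, "jaw": 0.61},
  {"translation": [0.6, 0, 0], "spin": 0, "jaw": 0.61},
  {"translation": [0.6, 0, 0], "spin": 0, "jaw": 0.61},
  {"translation": [0.6, 0, 0], "spin": 0, "jaw": 0.61},
  {"translation": [0.6, 0, 0], "spin": 0, "jaw": 0.61},
])

```text
time: 3.65
tool_pos: [0.5495, 0.0077, 0.1647]
tool_rot: [3.142, 0.0, -0.127]
contact_force: [-0.0, -0.3, 0.5]
opening: 0.0557
grip_force: 0.0
```

Call:
send_rows([
  {"translation": [0, 0, -2], "spin": 0, "jaw": 0.61},
  {"translation": [0, 0, -4], "spin": 0, "jaw": 0},
  {"translation": [-4, 0, -4], "spin": 0, "jaw": 0},
  {"translation": [-8, 0, -4], "spin": 0, "jaw": 0},
  {"translation": [-11, 0.6, -4], "spin": 0, "jaw": 0},
])

```text
time: 4.15
tool_pos: [0.4375, 0.0164, 0.2046]
tool_rot: [-3.142, 0.001, -0.127]
contact_force: [0.6, 0.0, -0.1]
opening: 0.0287
grip_force: 0.0
```

```bash
python3 - <<'E'
from h import *
a,d=read_camera("top");b,_=read_camera("scene")
cv2.imwrite("pics/s2.png",np.hstack([cv2.resize(x,(400,400),interpolation=cv2.INTER_CUBIC)[:,:,::-1] for x in(a[140:290,230:390],b[110:280,230:410])]))
W=cloud("top",d)
s=monitor.observe();print(s["tool_pos"],s["contact_force"],s["opening"])
E
```

```text
[0.436289   0.01610553 0.20487548] [ 0.30144406  0.12158162 -0.1769937 ] 0.020584531277240026
```

View pics/s2.png

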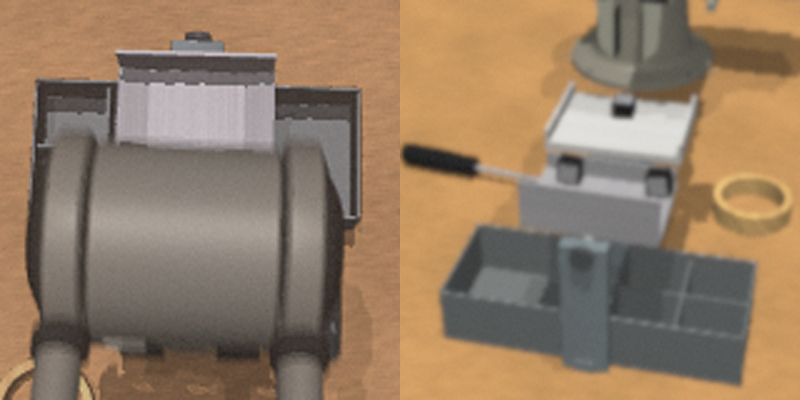

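The pan holds two blocks at its near wall, at (570,170) and (657,180) in the scene half, and the third is still on the deck at (623,105). The gripper doesn't show where it should be, so I'm checking the full view.

```bash
python3 - <<'E'
from h import *
b,d=read_camera("scene")
cv2.imwrite("pics/s3.png",b[:,:,::-1])
s=monitor.observe();print(s["time"],s["tool_pos"],s["qpos"],s["opening"])
W=cloud("scene",d)
c=get_calibration("scene");q=R.from_euler("xyz",c["orientation"]).as_matrix().T@(s["tool_pos"]-c["origin"]);K=c["intrinsics"]
print(K[0,2]-K[0,0]*q[0]/q[2],K[1,2]+K[1,1]*q[1]/q[2])
E
```

```text
4.3 [0.43877767 0.01581474 0.20527987] [-1.38797551e-01  2.05240192e-01  1.77906988e+00 -1.07970729e-04
  1.15638640e+00  1.55942317e+00] 0.016720276119030653
333.0073658139937 133.8048892632108
```

View pics/s3.png

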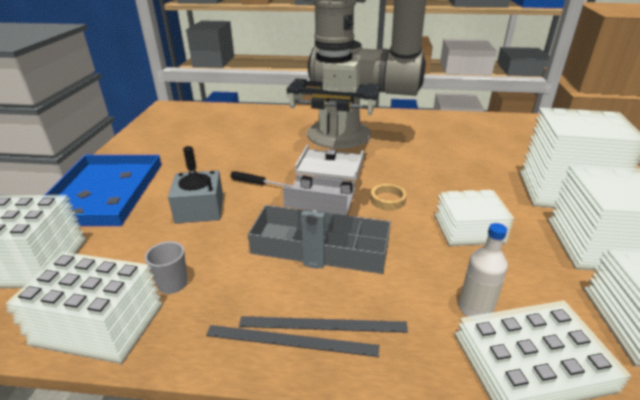

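The gripper is there, just behind the deck at (331,105). The third block is undisturbed on the deck at (331,156), so the second sweep follows.

Call:
send_rows([
  {"translation": [0, 0, 0], "spin": 0, "jaw": 0},
  {"translation": [0, 0, 1], "spin": 0, "jaw": 0},
  {"translation": [0, 0, 2.5], "spin": 0, "jaw": 0},
  {"translation": [0, 0, 4], "spin": 0, "jaw": 0},
  {"translation": [0, 0, 4], "spin": 0, "jaw": 0},
])

```text
time: 4.8
tool_pos: [0.4391, 0.0158, 0.1623]
tool_rot: [3.142, 0.005, -0.127]
contact_force: [0.1, -0.3, -0.5]
opening: 0.0004
grip_force: 0.0
```

Call:
send_rows([
  {"translation": [0.7, 0, 0], "spin": 0, "jaw": 0},
  {"translation": [1.4, 0, 0], "spin": 0, "jaw": 0},
  {"translation": [2.1, 0, 0], "spin": 0, "jaw": 0},
  {"translation": [2.8, 0, 0], "spin": 0, "jaw": 0},
  {"translation": [3.5, 0, 0], "spin": 0, "jaw": 0},
])

```text
time: 5.3
tool_pos: [0.4754, 0.0111, 0.1649]
tool_rot: [3.141, -0.001, -0.127]
contact_force: [-0.0, -0.5, -0.1]
opening: 0.0007
grip_force: 0.1
```

Call:
send_rows([
  {"translation": [0.7, 0, 0], "spin": 0, "jaw": 0},
  {"translation": [1.4, 0, 0], "spin": 0, "jaw": 0},
  {"translation": [2.1, 0, 0], "spin": 0, "jaw": 0},
  {"translation": [2.8, 0, 0], "spin": 0, "jaw": 0},
  {"translation": [3.5, 0, 0], "spin": 0, "jaw": 0},
])

```text
time: 5.8
tool_pos: [0.5098, 0.0067, 0.1647]
tool_rot: [3.142, 0.0, -0.127]
contact_force: [-0.2, -0.6, 0.3]
opening: 0.0009
grip_force: 0.1
```

Call:
send_rows([
  {"translation": [0.7, 0, 0], "spin": 0, "jaw": 0},
  {"translation": [1.4, 0, 0], "spin": 0, "jaw": 0},
  {"translation": [2.1, 0, 0], "spin": 0, "jaw": 0},
  {"translation": [2.8, 0, 0], "spin": 0, "jaw": 0},
  {"translation": [3.5, 0, 0], "spin": 0, "jaw": 0},
])

```text
time: 6.3
tool_pos: [0.5446, 0.0023, 0.1647]
tool_rot: [3.142, -0.0, -0.127]
contact_force: [-0.2, 0.7, -0.1]
opening: 0.0006
grip_force: 0.0
```

Call:
send_rows([
  {"translation": [0.5, 0, 0], "spin": 0, "jaw": 0},
  {"translation": [0.5, 0, 0], "spin": 0, "jaw": 0},
  {"translation": [0.5, 0, 0], "spin": 0, "jaw": 0},
  {"translation": [0.5, 0, -2], "spin": 0, "jaw": 0},
  {"translation": [0.5, 0, -5], "spin": 0, "jaw": 0},
])

```text
time: 6.8
tool_pos: [0.5475, 0.0019, 0.2136]
tool_rot: [3.142, 0.005, -0.127]
contact_force: [0.8, -0.2, -0.4]
opening: 0.0004
grip_force: 0.0
```

Call:
send_rows([
  {"translation": [-0.5, 2.8, 0], "spin": 0, "jaw": 0},
  {"translation": [-1, 5.6, 0], "spin": 0, "jaw": 0},
  {"translation": [-1.5, 8.4, 0], "spin": 0, "jaw": 0},
  {"translation": [-2, 11.2, 0], "spin": 0, "jaw": 0},
  {"translation": [-2.6, 14, 0], "spin": 0, "jaw": 0},
])

```text
time: 7.3
tool_pos: [0.5047, -0.1347, 0.2148]
tool_rot: [3.141, -0.0, -0.127]
contact_force: [0.6, 0.8, 0.6]
opening: 0.0004
grip_force: 0.0
```

Call:
send_rows([
  {"translation": [-0.5, 2.8, 0], "spin": 7, "jaw": 0},
  {"translation": [-1, 5.6, 0], "spin": 14, "jaw": 0},
  {"translation": [-1.5, 8.4, 0], "spin": 21, "jaw": 0},
  {"translation": [-2, 11.2, 0], "spin": 28, "jaw": 0},
  {"translation": [-2.5, 14, 0], "spin": 35, "jaw": 0},
])

```text
time: 7.8
tool_pos: [0.4621, -0.2704, 0.2148]
tool_rot: [3.142, 0.0, -0.743]
contact_force: [0.5, 0.1, -0.1]
opening: 0.0003
grip_force: 0.0
```

Call:
send_rows([
  {"translation": [0, 0, 0], "spin": 7, "jaw": 0},
  {"translation": [0, 0, 0], "spin": 14, "jaw": 0},
  {"translation": [0, 0, 0], "spin": 21, "jaw": 0},
  {"translation": [0, 0, 0], "spin": 28, "jaw": 0},
  {"translation": [0, 0, 0], "spin": 34, "jaw": 0},
])

```text
time: 8.3
tool_pos: [0.4625, -0.2693, 0.2147]
tool_rot: [3.141, 0.0, -1.336]
contact_force: [-0.3, 0.2, 0.5]
opening: 0.0003
grip_force: 0.0
```

```bash
python3 - <<'E'
from h import *
a,d=read_camera("top");b,_=read_camera("scene")
cv2.imwrite("pics/s4.png",np.hstack([cv2.resize(x,(400,400),interpolation=cv2.INTER_CUBIC)[:,:,::-1] for x in(a[140:290,230:390],b[110:280,230:410])]))
s=monitor.observe();p=s["tool_pos"];print(p,s["tool_rot"],s["qpos"])
yw=s["tool_rot"][2];t=np.array([.4613,-.269])-p[:2]
print("tool shift",t@[np.cos(yw),np.sin(yw)],t@[np.sin(yw),-np.cos(yw)])
E
```

```text
[ 0.46254121 -0.269335    0.21476088] [ 3.14142290e+00  8.22742865e-05 -1.33243631e+00] [-6.70476591e-01  3.70611512e-01  1.51539214e+00 -8.76436241e-05
  1.25575824e+00  2.23278320e+00]
tool shift -0.0006185916173370573 0.0011270240164374017
```

View pics/s4.png

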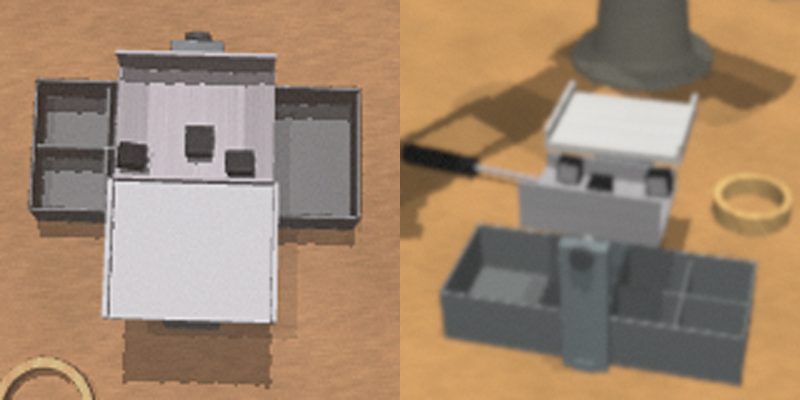

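All three blocks are in the pan, at top-half positions (132,155), (200,140) and (240,162), and the deck is empty. Next I lower beside the stick and push it to -y.

Call:
send_rows([
  {"translation": [0, 0.1, 2.5], "spin": 0, "jaw": 0},
  {"translation": [0, 0.1, 5], "spin": 0, "jaw": 0},
  {"translation": [0, 0.1, 6.5], "spin": 0, "jaw": 0},
  {"translation": [0, 0.1, 7.2], "spin": 0, "jaw": 0},
  {"translation": [0, 0.1, 7.2], "spin": 0, "jaw": 0},
])

```text
time: 8.9
tool_pos: [0.4615, -0.2694, 0.1421]
tool_rot: [3.141, 0.001, -1.33]
contact_force: [0.9, -0.6, 0.4]
opening: 0.0007
grip_force: 0.0
```

Call:
send_rows([
  {"translation": [1, 0, 0], "spin": 0, "jaw": 0},
  {"translation": [2, 0, 0], "spin": 0, "jaw": 0},
  {"translation": [2.7, 0, 0], "spin": 0, "jaw": 0},
  {"translation": [3.4, 0, 0], "spin": 0, "jaw": 0},
  {"translation": [4, 0, 0], "spin": 0, "jaw": 0},
])

```text
time: 9.4
tool_pos: [0.4714, -0.3088, 0.1433]
tool_rot: [-3.141, 0.001, -1.332]
contact_force: [-1.6, 6.0, 4.2]
opening: 0.0006
grip_force: 3.5
```

Call:
send_rows([
  {"translation": [0.4, 0, 0], "spin": 0, "jaw": 0},
  {"translation": [0.7, 0, 0], "spin": 0, "jaw": 0},
  {"translation": [1, 0, 0], "spin": 0, "jaw": 0},
  {"translation": [1.2, 0, 0], "spin": 0, "jaw": 0},
  {"translation": [1.2, 0, 0], "spin": 0, "jaw": 0},
])

```text
time: 9.9
tool_pos: [0.4738, -0.3191, 0.1421]
tool_rot: [3.141, 0.004, -1.332]
contact_force: [-0.2, 7.4, 1.0]
opening: 0.0004
grip_force: 3.4
```

Call:
send_rows([
  {"translation": [0.1, 0, 0], "spin": 0, "jaw": 0},
  {"translation": [0.2, 0, 0], "spin": 0, "jaw": 0},
  {"translation": [0.2, 0, 0], "spin": 0, "jaw": 0},
  {"translation": [0.2, 0, 0], "spin": 0, "jaw": 0},
  {"translation": [0.2, 0, 0], "spin": 0, "jaw": 0},
])

```text
time: 10.4
tool_pos: [0.474, -0.3204, 0.1419]
tool_rot: [3.14, 0.005, -1.331]
contact_force: [-0.9, 8.1, 0.5]
opening: 0.0002
grip_force: 3.5
```

```bash
cat > look.py <<'E'
import sys
from h import *
a,d=read_camera("top");b,_=read_camera("scene")
c=b[130:240,150:400];
cv2.imwrite(sys.argv[1],np.vstack([cv2.resize(b[140:270,150:400],(600,300)),cv2.resize(a[140:280,230:510],(600,300))])[:,:,::-1])
s=monitor.observe();print(s["time"],s["tool_pos"],s["contact_force"])
E
python3 look.py pics/s5.png
```

```text
10.5 [ 0.47404906 -0.3204198   0.14186352] [-1.11534042  7.73785481 -0.29232284]
```

View pics/s5.png

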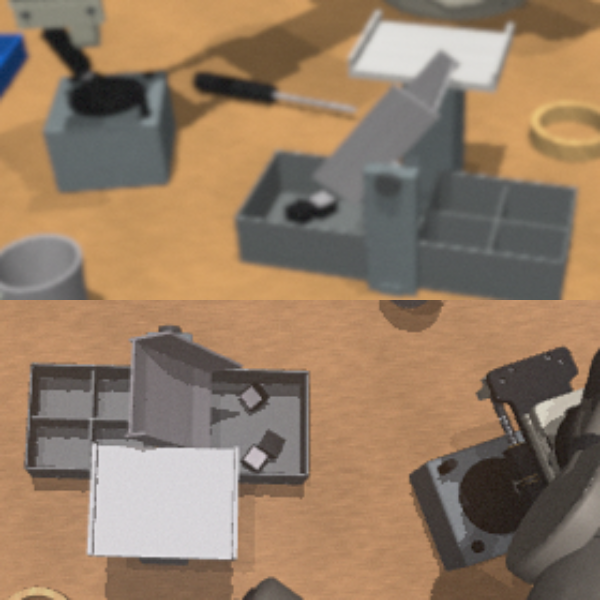

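The pan is tipped to the plain bin and all three blocks are in it, at (252,398), (270,443) and (256,458). I'll press on to the stop and hold so they settle.

Call:
send_rows([
  {"translation": [0.1, 0, 0], "spin": 0, "jaw": 0},
  {"translation": [0.2, 0, 0], "spin": 0, "jaw": 0},
  {"translation": [0.3, 0, 0], "spin": 0, "jaw": 0},
  {"translation": [0.3, 0, 0], "spin": 0, "jaw": 0},
  {"translation": [0.3, 0, 0], "spin": 0, "jaw": 0},
])

```text
time: 11.0
tool_pos: [0.4743, -0.3215, 0.1416]
tool_rot: [3.14, 0.009, -1.331]
contact_force: [-1.7, 14.3, 2.0]
opening: 0.0003
grip_force: 6.4
```

Call:
send_rows([
  {"translation": [0.1, 0, 0], "spin": 0, "jaw": 0},
  {"translation": [0.2, 0, 0], "spin": 0, "jaw": 0},
  {"translation": [0.2, 0, 0], "spin": 0, "jaw": 0},
  {"translation": [0.2, 0, 0], "spin": 0, "jaw": 0},
  {"translation": [0.2, 0, 0], "spin": 0, "jaw": 0},
])

```text
time: 11.5
tool_pos: [0.4743, -0.3218, 0.1414]
tool_rot: [3.139, 0.012, -1.331]
contact_force: [-2.8, 19.3, 4.3]
opening: 0.0002
grip_force: 9.5
```

Call:
send_rows([
  {"translation": [0, 0, 0], "spin": 0, "jaw": 0},
  {"translation": [0, 0, 0], "spin": 0, "jaw": 0},
  {"translation": [0, 0, 0], "spin": 0, "jaw": 0},
  {"translation": [0, 0, 0], "spin": 0, "jaw": 0},
  {"translation": [0, 0, 0], "spin": 0, "jaw": 0},
])

```text
time: 12.0
tool_pos: [0.4743, -0.3218, 0.1414]
tool_rot: [3.139, 0.012, -1.331]
contact_force: [-3.0, 19.3, 4.9]
opening: 0.0005
grip_force: 9.5
```

Call:
send_rows([
  {"translation": [0, 0, 0], "spin": 0, "jaw": 0},
  {"translation": [0, 0, 0], "spin": 0, "jaw": 0},
  {"translation": [0, 0, 0], "spin": 0, "jaw": 0},
  {"translation": [0, 0, 0], "spin": 0, "jaw": 0},
  {"translation": [0, 0, 0], "spin": 0, "jaw": 0},
])

```text
time: 12.5
tool_pos: [0.4744, -0.3218, 0.1415]
tool_rot: [3.139, 0.012, -1.331]
contact_force: [-3.9, 19.6, 4.5]
opening: 0.0004
grip_force: 9.5
```

Call:
send_rows([
  {"translation": [-0.7, 0, 0], "spin": 0, "jaw": 0},
  {"translation": [-1.4, 0, 0], "spin": 0, "jaw": 0},
  {"translation": [-2.2, 0, 0], "spin": 0, "jaw": 0},
  {"translation": [-3.2, 0, 0], "spin": 0, "jaw": 0},
  {"translation": [-4.5, 0, 0], "spin": 0, "jaw": 0},
])

```text
time: 13.0
tool_pos: [0.465, -0.2833, 0.1427]
tool_rot: [-3.141, -0.001, -1.332]
contact_force: [0.3, 0.5, 0.6]
opening: 0.0003
grip_force: 0.0
```

Call:
send_rows([
  {"translation": [-1.5, 0, 0], "spin": 0, "jaw": 0},
  {"translation": [-2, 0, -2], "spin": 0, "jaw": 0},
  {"translation": [-2, 0, -5], "spin": 0, "jaw": 0},
  {"translation": [-2, 0, -8], "spin": 0, "jaw": 0},
  {"translation": [-2, 0, -8], "spin": 0, "jaw": 0},
])

```text
time: 13.5
tool_pos: [0.4619, -0.2644, 0.2269]
tool_rot: [-3.137, -0.007, -1.331]
contact_force: [-0.1, -0.6, 0.4]
opening: 0.0007
grip_force: 0.0
```

Call:
send_rows([
  {"translation": [0, 0, 0], "spin": 0, "jaw": 0},
  {"translation": [0, 0, 0], "spin": 0, "jaw": 0},
  {"translation": [0, 0, 0], "spin": 0, "jaw": 0},
  {"translation": [0, 0, 0], "spin": 0, "jaw": 0},
  {"translation": [0, 0, 0], "spin": 0, "jaw": 0},
])

```text
time: 14.0
tool_pos: [0.4602, -0.2638, 0.2221]
tool_rot: [3.141, 0.001, -1.332]
contact_force: [-0.3, -0.2, -0.4]
opening: 0.0007
grip_force: 0.0
```

```bash
python3 look.py pics/s6.png
```

```text
14.1 [ 0.46033972 -0.26390768  0.22239684] [-0.36839254 -0.65992595 -0.15199734]
```

View pics/s6.png

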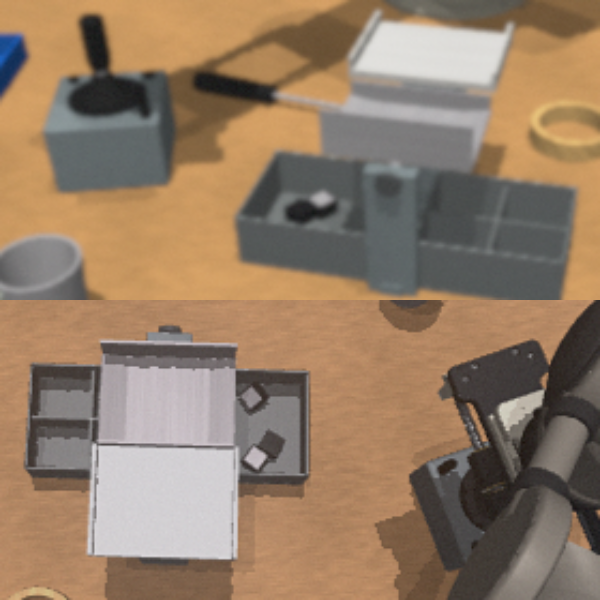

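The stick is upright at (92,45) and the pan is level and empty. All three blocks lie still in the plain bin at (252,398), (270,443) and (256,458), and the robot is clear.

```bash
python3 -c "
from cell import job
print(job.hand_in())"
```

```text
the job is handed in; nothing more can be done
None
```

All three blocks were swept into the pan and tipped into the plain bin, the joystick is back at the middle, and I handed the job in at about 14 s.

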